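# Third hand at the jar indexer: hold the lane divider for screwing

## Robot

A 6-joint arm with a two-finger parallel gripper is mounted at the origin on the work surface. World frame = base frame: x ahead of the robot, y to its left, z up, the work surface at z = 0. Lengths are in mm, angles in rad, forces in N, time in s.
With the tool pointing down it reaches from about 275 to 750 mm from the base axis. Payload 10.2 kg.
Tool frame: the origin (TCP) lies at the very end of the fingers, on their centre line; the grasp point (between the pads) lies ctrl.grip_depth behind it (ctrl.grip_depth is the distance from the TCP to the grasp point, in mm); z points along the fingers, y is the direction in which the jaws open and shut (so a half turn about z gives the same grasp; the last joint's range is limited). The gripper opens to 85 mm and grips with 20 to 120 N. Pads are 22 mm wide; open, the fingers measure 114 mm over their backs; the gripper's body (76 mm by 85 mm) begins 54 mm behind the grasp point. The pads swing forward as they close: fully open they stand 13 mm farther back than shut.
Start: joints at [-1.48, 0.313, 1.498, -0, 1.331, -0.223], TCP at [162.042, -499.373, 231.294] pointing down, gripper open.
Joint ranges: [-2.94, 2.94], [-0.97, 2.17], [0.19, 2.56], [-1.23, 4.37], [0.02, 3.11], [-2.88, 2.88]. Speed limits (rad/s): [2.39, 2.39, 3.01, 3.14, 3.14, 3.14].

## Interface

Orientations are given as a unit quaternion [w, x, y, z].
In Python, from rig import telemetry, eyes, ctrl, nets gives the robot as it stands. The module is installed in compiled form; this text tells all that it offers.
- The arm moves only by the tool drive_tool, never from a script. Its argument "series" is text: rows parted by semicolons, each of 7 numbers parted by spaces: the shift along the tool's x, y, z normalised to -1 to 1, where 1 is 0.12 m, then the turn, a rotation vector about the tool's x, y, z normalised to -1 to 1, where 1 is 0.5 rad, then the opening, from 0 (shut) to 1 (fully open). In form: tx ty tz wx wy wz hand; .... A call has 1 to 20 rows; each row is the pose to reach, as a shift and turn from the pose measured when the call began, along the tool's axes at that moment; what a row does not reach only later rows make up. A row lasts 1/10 s, in which the tool goes at most 50 mm and 8.59 degrees, less where a joint would pass 70% of its speed; a pose out of reach is approached as far as the arm can. A call with a number of a shift or a turn outside -1 to 1 is refused whole. A call with a gripper value outside its range is refused whole. The fingers move at their own pace and stop on an object; "newtons" is the grip in N (left out, the last holds). Time passes only in rows, so rows that repeat a pose let the fingers close. It gives the time, the measured TCP pose, the force and the opening at its end, in the units of the state.
- telemetry.sense(): the state, without advancing time (a new reading comes with each control period).
- eyes.capture(name): name is "side" or "top"; returns a dict with "frame" (400x640x3 uint8, red, green, blue), "fx", "fy", "cx", "cy" (pixels), "view" (4x4, takes a point from world to camera coordinates). Camera axes: x right, y up, looking along -z (the intrinsics and any distortion apply to the point x, -y, -z); pixel columns grow to the right and rows downward; lengths in mm; the calibration is good to about 2 mm. A picture is of the moment at which its call begins. There is no depth.
- ctrl.finish_job(): hands the job in, once; it reports no verdict.
Trained networks look in a picture, given as the dict that the camera call returned (one of the last four; its "shot" number tells which), for a name from the list of things; names that differ only in an ending like _2 or _b are one class to them, and where a whole thing is asked for, a point or a joint stands for the part that bears it (a point fixed in the world has none). Each returns a list of dicts, best first, with "confidence" (0 to 1); they miss things now and then, are a little off and sometimes report something else, mostly with a low value. They report only what shows in the picture. A call takes as long as a camera call.
- nets.spot_in(name, picture): "rect" ([left, top, right, bottom] in pixels, round what is visible of it).
The state is a dict: "time_s": time; "joints": joint angles; "dq": joint speeds; "tau": joint torques, N m; "eef_pos": TCP position; "ee_rot": TCP orientation; "force": force on the tool from outside, world axes, zero at the start; "wrist_torque": the same for the moment, N m; "grip_width": opening from 0.0 (shut) to 1.0 (fully open).
Only numpy, scipy, OpenCV 4.12 (cv2) and the standard library are available. Lean on these libraries where they do the work, as an engineer would, in place of code of your own. Each camera call takes 0.05 s, during which the arm holds its last target. There are 200 camera calls.

## Task

Turn the jar turntable clockwise by its red knob until it clicks into its detent, the green pad facing the robot's side. Then pick up the blue T-shaped divider by its fin and hold its flange flat and upright on the pad, screw hole to screw hole and clear of the deck, pushing steadily with about 12 newtons (never over 25) for a colleague to screw it on: finish while still holding and pushing. Leave the jars, screwdriver and screw bowl where they are.

Things in the scene. Friction and masses are not known exactly. Their poses are not given: they have to be found in the camera images.
- indexer: grey round foot (radius 115, 22 high) of the jar indexing turntable, fixed to the bench; carries the deck and the pad. Origin: on the bench under the turntable's axis; z up; its -x side looks roughly toward the robot. Its +x side carries the detent housing (reaches to x = 185, 35 high).
- deck (a joint): angle of the deck (aluminium disc, radius 122, top 35 above the bench), rad. 0 = in the detent, pad facing the foot's -x side, axes parallel to the foot's; positive = counterclockwise from above. Starts at 0.75 to 1.45; travel -0.35 to 1.75. Stays where left; within 0.2 of 0 a spring roller rides over a pin (2 to 4 N more at the knob) and, once let go within 0.05, centres the deck.
- handle (a point): centre of the top of the red upright knob on the deck: a cylinder 22 in diameter, top 85 above the bench and 50 above the deck (lowest 8: collar of diameter 28), 100 from the axis, on the foot's +y side when the deck is at 0. The pad's dark housing stands mid-deck (105 above the bench; deck x 15 to 50, y -30 to 30).
- pad_face (a point): centre of the front face of the green pad, 68 above the bench. The pad is 70 wide, 50 high, 8 thick, lower edge 8 above the deck, with two black screw holes 29 left and right of centre. Axes are the deck's: x points into the pad (the way to push; it gives way), y along its width, z up. Unpressed it lies at deck x = -18 from the axis.
- pad (a joint): how far the pad has been pushed back against its spring, m: 0 free, 0.020 at its stop. The push is 2 N plus 1 N per mm (friction 0.2 N): 12 N at 0.010.
- divider: blue plastic lane divider, 0.11 to 0.22 kg, a T seen from above, standing on the bench: flange 80 wide (y), 50 high, 8 thick (x 27 to 35); fin 10 thick (y -5 to 5), 50 high, from the flange back to x = -30. Origin: on its underside mid-fin, the place to grip it (across y); z up, x from fin to flange. At the start x points away from the robot, turned up to 0.6 rad.
- divider_face (a point): centre of the flat back face of the divider's flange (x = 35, 25 above its underside), which goes against the pad face; its axes are the divider's. Its screw holes lie 29 left and right of it.
- jar_a: full jar with a gold lid, diameter 68, 100 high, upright on the bench; origin at the centre of its underside. It and the divider start one on either side of the turntable, either way round. Bystander.
- jar_b: another such jar farther to the left, bystander; origin at the centre of its underside
- jar_c: another such jar at the far right, bystander; origin at the centre of its underside
- screwdriver: screwdriver with a yellow handle, 190 long, lying on the bench at the left; bystander
- screw_bowl: small steel bowl of screws, diameter 80, 35 high, on the bench at the right; origin at the centre of its underside; bystander

How it is judged (in metres and radians):
On the way:
1. the turntable is turned into its detent, before the divider touches it (value of joint deck between -0.05 and 0.05 rad and contact force between divider and indexer below 0.1 N), for 0.3 s.
At the end, for the whole second after the job is handed in: Deck within 0.05 rad of its detent; the fingers hold the divider still, flange on the pad, centred within 6 mm sideways and in height (clear of the deck), square and upright within 0.07 rad, pushing 8 to 16 N (pad back 5.5 to 14.5 mm) through the last second (value of joint deck between -0.05 and 0.05 rad and contact force between divider and indexer between 8 and 16 N and value of joint pad between 0.0055 and 0.0145 m and x of divider_face in the frame of pad_face between -0.004 and 0.004 m and y of divider_face in the frame of pad_face between -0.006 and 0.006 m and z of divider_face in the frame of pad_face between -0.006 and 0.006 m and angle between the x axis of divider_face and the x axis of pad_face, either way round below 0.07 rad and angle between divider's own z axis and vertical below 0.07 rad and contact force between the fingers and divider above 3 N and linear speed of divider below 0.01 m/s); the arm keeps its last pose, push and grip.
It fails at once if the pad was pushed with more than 25 N (contact force between divider and indexer above 25 N).
It fails at once if a bystander was moved more than 30 mm (distance of any of jar_a, jar_b, jar_c, screwdriver, screw_bowl from where it was at the start of the episode above 0.03 m).
It fails at once if a jar was tipped (angle between any of jar_a, jar_b, jar_c's own z axis and vertical above 0.5 rad).
It also fails if it takes over 58 s, if anything falls off the work surface, if the arm or the gripper's body presses on something with over 40 N, if the wrist force passes 120 N, or if a joint passes its speed limit or range.

## Working session

There is one attempt and no reset: what is moved stays moved. The work goes in short steps, Python scripts to look and compute and a tool call to move; the robot and the scene stay as the last step left them, time stands still between calls to the robot, and variables do not carry over. Pictures are saved under pics/ and viewed, about 8 in all and at most 12, crops included, and the job is handed in when it is done.

Besides the shell and the picture viewer there is one more tool, called after "Request:" in YAML: its name, and indented under it one key for each argument. drive_tool: Moves the arm, as the interface text tells. Scaled input: -1 to 1 covers 0.12 m each way for a shift and 0.5 rad each way for a turn. Its arguments: {"type":"object","properties":{"series":{"type":"string"},"newtons":{"type":"number"}},"required":["series"]}

```bash
mkdir -p pics; ls; cat > h.py <<'E'
import numpy as np, cv2
from rig import telemetry, eyes, ctrl, nets
def px(c,P):
    P=np.atleast_2d(np.array(P,float)); q=(c['view']@np.c_[P,np.ones(len(P))].T)[:3].T
    return np.c_[c['cx']+c['fx']*q[:,0]/-q[:,2], c['cy']+c['fy']*-q[:,1]/-q[:,2]]
def ray(c,u,v):
    d=np.array([(u-c['cx'])/c['fx'],-(v-c['cy'])/c['fy'],-1.]); R=c['view'][:3,:3]; o=-R.T@c['view'][:3,3]
    return o,R.T@d
def atz(c,u,v,z):
    o,d=ray(c,u,v); return o+d*(z-o[2])/d[2]
def save(c,n,crop=None,s=1):
    f=c['frame'][:,:,::-1]
    if crop: f=f[crop[1]:crop[3],crop[0]:crop[2]]
    cv2.imwrite('pics/'+n,cv2.resize(f,None,fx=s,fy=s,interpolation=cv2.INTER_CUBIC))
E
python3 - <<'E'
from h import *
np.set_printoptions(precision=2,suppress=True)
s=telemetry.sense();print(s['time_s'],s['eef_pos'],s['ee_rot'],s['grip_width'],s['force'],ctrl.grip_depth)
ims=[]
for n in ['side','top']:
    c=eyes.capture(n);ims.append(c['frame']);print(n,{k:c[k] for k in c if k!='frame'})
    for t in ['indexer','deck','handle','pad_face','divider','jar_a','screwdriver','screw_bowl']:
        print(t,[(np.round(r['rect']).tolist(),round(r['confidence'],2)) for r in nets.spot_in(t,c)][:4])
    save(c,n+'0.png',s=1.25)
E
```

```text
pics
0.0 [ 162.01 -499.09  230.71] [-0.    0.99  0.16  0.  ] 1.0058783459368534 [-0.65 -0.03 -0.18] 18.700000000000003
side {'fx': 396.5063138213701, 'fy': 396.5063138213701, 'cx': 316.46681578895345, 'cy': 201.88916837590543, 'view': array([[   -0.97,    -0.24,     0.01,   488.24],
       [    0.19,    -0.73,     0.66,  -144.77],
       [   -0.16,     0.64,     0.75, -1331.75],
       [    0.  ,     0.  ,     0.  ,     1.  ]]), 'shot': 1}
indexer [([233.0, 181.0, 323.0, 240.0], 0.58)]
deck [([252.0, 180.0, 322.0, 238.0], 0.58)]
handle [([255.0, 182.0, 323.0, 235.0], 0.55)]
pad_face []
divider [([271.0, 270.0, 298.0, 294.0], 0.65)]
jar_a [([218.0, 293.0, 246.0, 327.0], 0.82), ([297.0, 109.0, 316.0, 141.0], 0.63), ([343.0, 134.0, 363.0, 161.0], 0.59)]
screwdriver [([281.0, 339.0, 345.0, 371.0], 0.82)]
screw_bowl [([354.0, 124.0, 376.0, 145.0], 0.65)]
top {'fx': 446.922494205262, 'fy': 446.922494205262, 'cx': 323.4344064809835, 'cy': 196.0015078063503, 'view': array([[   -0.01,    -1.  ,     0.  ,   -27.65],
       [    0.99,    -0.01,     0.12,  -544.98],
       [   -0.12,     0.01,     0.99, -1523.38],
       [    0.  ,     0.  ,     0.  ,     1.  ]]), 'shot': 2}
indexer [([272.0, 129.0, 345.0, 214.0], 0.95), ([436.0, 226.0, 461.0, 242.0], 0.45)]
deck [([275.0, 144.0, 346.0, 214.0], 0.92), ([274.0, 131.0, 344.0, 214.0], 0.53)]
handle [([277.0, 147.0, 346.0, 213.0], 0.72)]
pad_face [([306.0, 166.0, 317.0, 190.0], 0.44)]
divider [([222.0, 191.0, 244.0, 215.0], 0.56)]
jar_a [([177.0, 158.0, 203.0, 186.0], 0.72), ([429.0, 153.0, 457.0, 177.0], 0.71), ([396.0, 217.0, 422.0, 236.0], 0.6)]
screwdriver [([174.0, 238.0, 182.0, 269.0], 0.55)]
screw_bowl [([438.0, 224.0, 460.0, 244.0], 0.67)]
```

```bash
python3 - <<'E'
import cv2
a=cv2.imread('pics/side0.png');b=cv2.imread('pics/top0.png')
a=cv2.resize(a,None,fx=.8,fy=.8);b=cv2.resize(b,None,fx=.8,fy=.8)
cv2.imwrite('pics/sc.png',cv2.resize(a[165:315,210:370],None,fx=5,fy=4)) if 0 else 0
x=cv2.resize(a[170:310,220:360],None,fx=4,fy=4,interpolation=2);y=cv2.resize(b[110:250,210:370],None,fx=4,fy=4,interpolation=2)
import numpy as np
# two pictures side by side: scale 2.8 & 2.8
x=cv2.resize(a[165:340,205:335],None,fx=3.2,fy=3.2,interpolation=2);y=cv2.resize(b[110:285,210:330+0],None,fx=3.2,fy=3.2,interpolation=2)
y=cv2.resize(b[110:285,215:355-20],None,fx=3.2,fy=3.2,interpolation=2)
y=cv2.resize(b[122:297-70,215:350],None,fx=2.8,fy=2.8,interpolation=2)
x=cv2.resize(a[165:330,210:350],None,fx=2.8,fy=2.8,interpolation=2)
h=max(x.shape[0],y.shape[0]);o=np.zeros((h,x.shape[1]+y.shape[1],3),np.uint8)
o[:x.shape[0],:x.shape[1]]=x;o[:y.shape[0],x.shape[1]:]=y
print(o.shape);cv2.imwrite('pics/c0.png',o)
E
```

```text
(462, 770, 3)
```

View pics/top0.png

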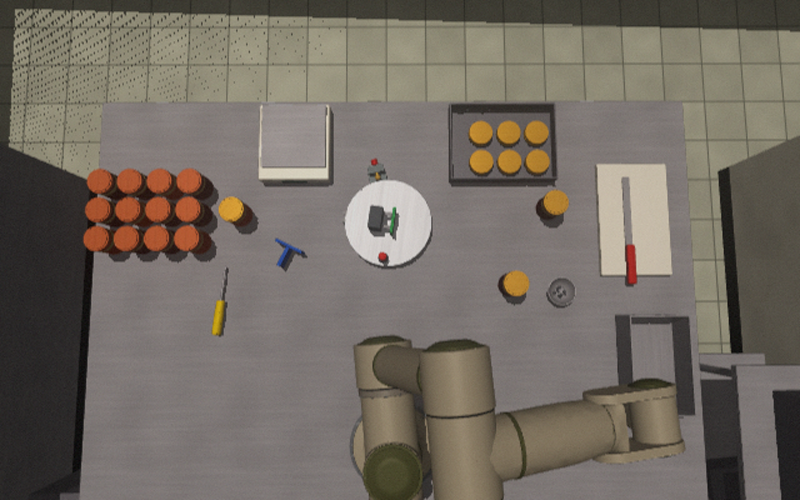

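View pics/c0.png

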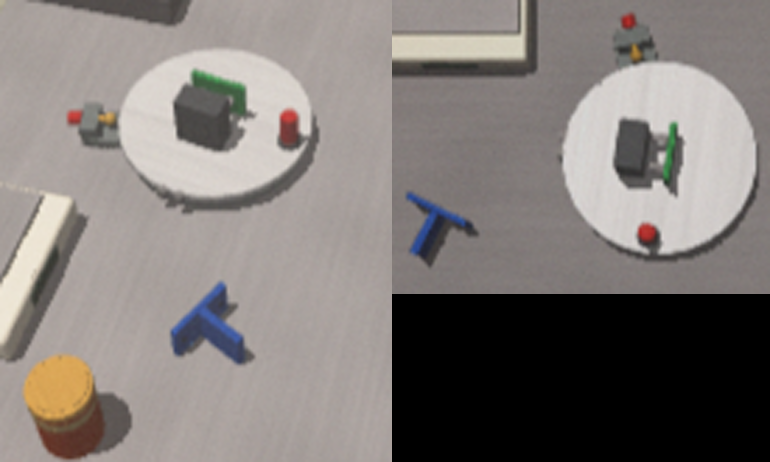

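```bash
cat >> h.py <<'E'
from scipy.optimize import minimize
def box(x0,x1,y0,y1,z0,z1): return np.array([[x,y,z] for x in(x0,x1) for y in(y0,y1) for z in(z0,z1)],float)
TEE=[box(27,35,-40,40,0,50),box(-30,27,-5,5,0,50)]
def rz(a): return np.array([[np.cos(a),-np.sin(a),0],[np.sin(a),np.cos(a),0],[0,0,1]])
def soft(c,ch,roi,S=8):
    x0,y0,x1,y1=roi; f=c['frame'][y0:y1,x0:x1].astype(float); o=[k for k in range(3) if k!=ch]
    return np.clip((f[...,ch]-f[...,o].max(2))/30.,0,1)
def rend(c,boxes,p,yaw,roi,S=8):
    x0,y0,x1,y1=roi; m=np.zeros(((y1-y0)*S,(x1-x0)*S),np.uint8)
    for b in boxes:
        q=(px(c,b@rz(yaw).T+p)+.5-[x0,y0])*S
        cv2.fillConvexPoly(m,cv2.convexHull(q.astype(np.float32)).round().astype(np.int32),255)
    return cv2.resize(m,(x1-x0,y1-y0),interpolation=cv2.INTER_AREA)/255.
def fit(items,boxes,x0,free_z=False):
    # items: (cam, roi, mask)
    def cost(v):
        p=[v[0],v[1],v[3] if free_z else 0.]
        return sum(((rend(c,boxes,p,v[2]/100,r)-m)**2).sum()/m.sum() for c,r,m in items)
    v0=[x0[0],x0[1],x0[2]*100]+([x0[3]] if free_z else [])
    sx=np.array([v0]+[np.array(v0)+np.eye(len(v0))[i]*[10,10,15,10][i] for i in range(len(v0))])
    r=minimize(cost,v0,method='Nelder-Mead',options=dict(initial_simplex=sx,xatol=.05,fatol=1e-5))
    v=r.x.copy(); v[2]/=100; return v,r.fun
E
python3 - <<'E'
from h import *
np.set_printoptions(precision=2,suppress=True)
T=eyes.capture('top');S=eyes.capture('side')
rt=(215,180,250,222);rs=(262,260,308,302)
it=[(T,rt,soft(T,2,rt)),(S,rs,soft(S,2,rs))]
print([m.sum() for _,_,m in it])
g=atz(T,230,204,25);print(g)
for fz in(0,1):
  for sub in (it,it[:1],it[1:]) if not fz else (it,):
    print('div',fz,*fit(sub,TEE,[g[0],g[1],-0.5,0],fz))
# deck
f=T['frame'][120:225,265:360].astype(int);m=((f.min(2)>150)*255).astype(np.uint8)
n,l,st,ce=cv2.connectedComponentsWithStats(m);k=1+st[1:,4].argmax()
cn=max(cv2.findContours((l==k).astype(np.uint8),0,1)[0],key=len)[:,0]+[265,120]
P=np.array([atz(T,u,v,35)[:2] for u,v in cv2.convexHull(cn.astype(np.int32))[:,0]])
A=np.c_[2*P,np.ones(len(P))];s=np.linalg.lstsq(A,(P**2).sum(1),rcond=None)[0]
print('deck',s[:2],np.sqrt(s[2]+s[:2]@s[:2]))
def red(c,roi):
    w=soft(c,0,roi); n,l,st,ce=cv2.connectedComponentsWithStats((w>.5).astype(np.uint8));print(roi,st[1:].tolist(),ce[1:]+roi[:2])
red(T,(265,120,360,225));red(S,(225,170,330,250))
E
```

```text
[np.float64(157.96666666666664), np.float64(336.9333333333334)]
[519.22 295.12  25.  ]
div 0 [516.42 302.92  -0.45] 0.25672080560441696
div 0 [517.18 304.43  -0.46] 0.0873362778076736
div 0 [516.3  299.74  -0.46] 0.05359118064693695
div 1 [515.62 302.96  -0.45   5.34] 0.16450370919844148
deck [610.08  15.89] 120.83853944129916
(265, 120, 360, 225) [[32, 6, 6, 7, 29], [35, 18, 4, 6, 20], [38, 81, 7, 8, 43]] [[299.1  128.93]
 [301.5  140.65]
 [305.67 204.35]]
(225, 170, 330, 250) [[85, 33, 7, 14, 86], [9, 34, 6, 6, 32], [20, 35, 6, 4, 20]] [[312.87 209.64]
 [236.19 206.38]
 [247.85 206.65]]
```

```bash
cat >> h.py <<'E'
_t=np.linspace(0,2*np.pi,24)
KNOB=[np.array([[11*np.cos(a),11*np.sin(a),z] for a in _t for z in (43,85)])]
PADB=[box(0,8,-35,35,43,93)]
E
python3 - <<'E'
from h import *
np.set_printoptions(precision=2,suppress=True)
T=eyes.capture('top');S=eyes.capture('side')
rt=(296,195,318,218);rs=(300,195,328,225)
it=[(T,rt,soft(T,0,rt)),(S,rs,soft(S,0,rs))]
g=atz(T,305.7,204.3,80);print(g)
for sub in (it,it[:1],it[1:]):print('knob',*fit(sub,KNOB,[g[0],g[1],0]))
print('knob z',*fit(it,KNOB,[g[0],g[1],0,0],True))
rt=(300,158,325,198);rs=(268,180,305,215)
it=[(T,rt,soft(T,1,rt)),(S,rs,soft(S,1,rs))]
for sub in (it,it[:1]):print('pad',*fit(sub,PADB,[610,0,1.45]))
for c,u,v in((T,299.1,128.93),(S,236.2,206.4)):
  print(atz(c,u,v,25))
E
```

```text
[511.38  29.5   80.  ]
knob [510.75  30.1    0.1 ] 0.30924199785818446
knob [512.32  30.61   0.07] 0.11116550748692146
knob [509.63  26.97   0.17] 0.1600988207123172
knob z [510.44  30.32   0.14   4.6 ] 0.2894021334003065
pad [607.    -1.97   1.43] 0.8394679571486897
pad [610.42  -1.62   1.43] 0.047463989849031274
[786.28  54.58  25.  ]
[785.01  48.39  25.  ]
```

```bash
cat >> h.py <<'E'
from scipy.spatial.transform import Rotation as Ro
def Rt(yaw): # tool down, tool x at yaw
    x=np.array([np.cos(yaw),np.sin(yaw),0]); z=np.array([0,0,-1.]); return np.c_[x,np.cross(z,x),z]
def cur():
    s=telemetry.sense(); w,x,y,z=s['ee_rot']; return np.array(s['eef_pos']),Ro.from_quat([x,y,z,w]).as_matrix(),s
def step(p0,R0,p1,R1):
    return np.r_[R0.T@(np.array(p1)-p0)/120, Ro.from_matrix(R0.T@R1).as_rotvec()/.5]
def plan(wps):
    """wps: (x,y,z,yaw); prints unit rows, each one from the previous waypoint"""
    p,R,s=cur()
    for w in wps:
        R1=Rt(w[3]);print(' '.join('%.3f'%v for v in step(p,R,w[:3],R1)));p,R=np.array(w[:3],float),R1
def rel(wps):
    """all rows relative to the current pose (one call)"""
    p,R,s=cur()
    for w in wps: print(' '.join('%.3f'%v for v in step(p,R,w[:3],Rt(w[3]))))
E
python3 - <<'E'
from h import *
a=np.array([162,-499,231,.323]);b=np.array([511,30,150,3.0])
plan([a+(b-a)*k/6 for k in range(1,7)])
E
```

```text
0.688 -0.552 0.115 0.000 0.000 -0.911
0.859 -0.191 0.113 0.000 0.000 -0.892
0.857 0.199 0.113 0.000 0.000 -0.892
0.688 0.549 0.113 0.000 0.000 -0.892
0.383 0.792 0.113 0.000 0.000 -0.892
0.004 0.880 0.113 0.000 0.000 -0.892
```

Request:
drive_tool:
  series: "0.688 -0.552 0.115 0 0 -0.91 1;0.688 -0.552 0.115 0 0 -0.91 1;0.688 -0.552 0.115 0 0 -0.91 1;0.688 -0.552 0.115 0 0 -0.91 1;0.688 -0.552 0.115 0 0 -0.91 1"
  newtons: 40

```text
time_s: 1.6
eef_pos: [219.9, -411.5, 217.7]
ee_rot: [0.0, 0.928, 0.373, -0.0]
force: [-0.6, 0.1, -0.1]
grip_width: 0.998
```

Request:
drive_tool:
  series: "0.86 -0.19 0.113 0 0 -0.89 1;0.86 -0.19 0.113 0 0 -0.89 1;0.86 -0.19 0.113 0 0 -0.89 1;0.86 -0.19 0.113 0 0 -0.89 1;0.86 -0.19 0.113 0 0 -0.89 1"

```text
time_s: 2.1
eef_pos: [278.2, -324.8, 204.3]
ee_rot: [0.001, 0.824, 0.566, -0.0]
force: [-0.6, 0.2, 0.3]
grip_width: 0.999
```

Request:
drive_tool:
  series: "0.86 0.2 0.113 0 0 -0.89 1;0.86 0.2 0.113 0 0 -0.89 1;0.86 0.2 0.113 0 0 -0.89 1;0.86 0.2 0.113 0 0 -0.89 1;0.86 0.2 0.113 0 0 -0.89 1"

```text
time_s: 2.6
eef_pos: [337.4, -238.5, 190.8]
ee_rot: [0.001, 0.682, 0.731, -0.001]
force: [-0.0, -0.7, -0.4]
grip_width: 1.002
```

Request:
drive_tool:
  series: "0.69 0.55 0.113 0 0 -0.89 1;0.69 0.55 0.113 0 0 -0.89 1;0.69 0.55 0.113 0 0 -0.89 1;0.69 0.55 0.113 0 0 -0.89 1;0.69 0.55 0.113 0 0 -0.89 1"

```text
time_s: 3.1
eef_pos: [397.2, -152.8, 177.2]
ee_rot: [0.001, 0.507, 0.862, -0.001]
force: [0.0, -0.7, 0.0]
grip_width: 0.998
```

Request:
drive_tool:
  series: "0.383 0.79 0.113 0 0 -0.89 1;0.383 0.79 0.113 0 0 -0.89 1;0.383 0.79 0.113 0 0 -0.89 1;0.383 0.79 0.113 0 0 -0.89 1;0.383 0.79 0.113 0 0 -0.89 1"

```text
time_s: 3.6
eef_pos: [457.5, -68.1, 163.6]
ee_rot: [0.001, 0.309, 0.951, -0.001]
force: [-0.3, 0.0, 0.5]
grip_width: 0.999
```

```bash
python3 - <<'E'
from h import *
p,R,s=cur();print(s['time_s'],p,R[:,0],s['joints'])
plan([(511,30,120,3.0)])
E
```

```text
3.6 [457.45462585 -68.07895405 163.60400382] [-0.80965265  0.58690617 -0.00193243] [-0.40059743  0.24520598  1.77603637 -0.00259544  1.11890691 -1.34302651]
0.119 0.924 0.361 -0.005 0.003 -0.971
```

Request:
drive_tool:
  series: "0.119 0.924 0.361 0 0 -0.97 1;0.119 0.924 0.361 0 0 -0.97 1;0.119 0.924 0.361 0 0 -0.97 1;0.119 0.924 0.361 0 0 -0.97 1;0.119 0.924 0.361 0 0 -0.97 1;0.119 0.924 0.361 0 0 -0.97 1"

```text
time_s: 4.2
eef_pos: [510.9, 28.3, 120.7]
ee_rot: [0.001, 0.074, 0.997, -0.001]
force: [-0.6, -0.2, 0.0]
grip_width: 0.999
```

Request:
drive_tool:
  series: "0 0 0.3 0 0 0 1;0 0 0.58 0 0 0 1;0 0 0.58 0 0 0 1;0 0 0.58 0 0 0 1;0 0 0.58 0 0 0 0;0 0 0.58 0 0 0 0;0 0 0.58 0 0 0 0;0 0 0.58 0 0 0 0;0 0 0.58 0 0 0 0;0 0 0.58 0 0 0 0;0 0 0.58 0 0 0 0;0 0 0.58 0 0 0 0"
  newtons: 40

```text
time_s: 5.4
eef_pos: [511.2, 28.1, 51.7]
ee_rot: [0.001, 0.074, 0.997, -0.002]
force: [-1.4, 0.7, 5.6]
grip_width: 0.246
```

```bash
python3 - <<'E'
from h import *
p,R,s=cur();print(s['time_s'],p,R[:,0],s['joints'],s['grip_width'],s['force'])
c=eyes.capture('side');save(c,'k1.png',(220,100,380,220),4)
# arc: yaw0 -> steps, centre (610,16), radius 100
C=np.array([610,16.]);th=3.0
print('knob vec',p[:2]-C,np.hypot(*(p[:2]-C)))
E
```

```text
5.4 [511.21842551  28.10158404  51.71783012] [-0.98897967  0.14803177 -0.00241152] [-0.17280425  0.50398734  1.74100015 -0.00359328  0.8941282  -1.59277223] 0.24581417802187056 [-1.43786301  0.72020766  5.64072827]
knob vec [-98.78157449  12.10158404] 99.52008739750805
```

View pics/k1.png

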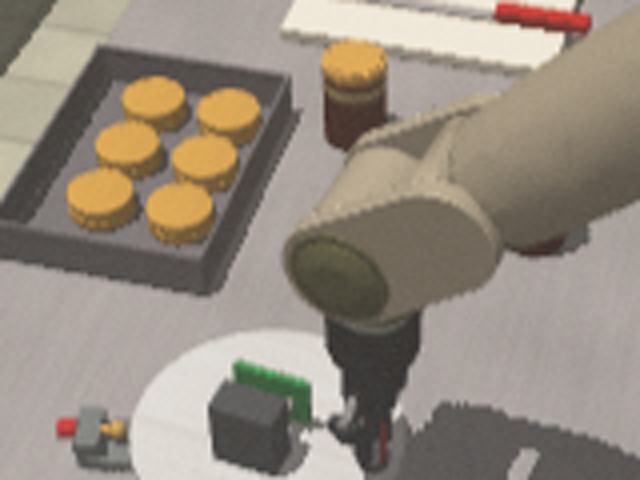

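```bash
cat >> h.py <<'E'
def arc(dth,n,C=(610,16)):
    p,R,s=cur();C=np.array([*C,0.]);d=p-C;d[2]=0
    for k in range(1,n+1):
        a=dth*k/n; Q=rz(a); t=np.r_[(C+Q@d)[:2],p[2]]
        print(' '.join('%.3f'%v for v in step(p,R,t,Q@R)))
E
python3 -c "
from h import *
arc(-.48,4)"
```

```text
-0.003 0.099 -0.000 0.001 0.001 0.240
-0.018 0.198 -0.001 0.001 0.001 0.480
-0.045 0.294 -0.001 0.002 0.002 0.720
-0.083 0.386 -0.001 0.002 0.003 0.960
```

Request:
drive_tool:
  series: "-0.003 0.099 0 0 0 0.24 0;-0.018 0.198 0 0 0 0.48 0;-0.045 0.294 0 0 0 0.72 0;-0.083 0.386 0 0 0 0.96 0;-0.083 0.386 0 0 0 0.96 0"

```text
time_s: 5.95
eef_pos: [528.8, 73.0, 51.8]
ee_rot: [0.002, 0.31, 0.951, -0.001]
force: [1.3, -3.1, 2.1]
grip_width: 0.245
```

Request:
drive_tool:
  series: "-0.003 0.099 0 0 0 0.24 0;-0.018 0.198 0 0 0 0.48 0;-0.045 0.294 0 0 0 0.72 0;-0.083 0.386 0 0 0 0.96 0;-0.083 0.386 0 0 0 0.96 0"

```text
time_s: 6.45
eef_pos: [564.8, 104.2, 51.8]
ee_rot: [0.003, 0.527, 0.85, -0.001]
force: [0.1, -4.2, 2.5]
grip_width: 0.248
```

```bash
python3 - <<'E'
from h import *
p,R,s=cur();print(s['time_s'],p,R[:,0],s['grip_width'],s['force'])
d=p[:2]-[610,16];print(np.hypot(*d),np.arctan2(d[1],d[0]),np.arctan2(R[1,0],R[0,0]))
arc(-.1,3)
E
```

```text
6.45 [564.79240143 104.15549083  51.76534108] [-0.4446151   0.89570428 -0.00559027] 0.24772748390768842 [ 0.11405411 -4.24304946  2.49061932]
99.07127501390546 2.044644560652951 2.031548592619008
-0.000 0.028 0.000 0.000 -0.000 0.067
-0.001 0.055 0.000 0.001 -0.000 0.133
-0.003 0.082 0.000 0.001 -0.000 0.200
```

Request:
drive_tool:
  series: "0 0.04 0 0 0 0.1 0;-0.003 0.082 0 0 0 0.2 0;-0.003 0.082 0 0 0 0.2 0"

```text
time_s: 6.75
eef_pos: [573.2, 107.9, 51.7]
ee_rot: [0.002, 0.568, 0.823, -0.001]
force: [-2.0, -1.4, 4.0]
grip_width: 0.25
```

Request:
drive_tool:
  series: "0 0.04 0 0 0 0.1 0;0 0.04 0 0 0 0.1 0"

```text
time_s: 6.95
eef_pos: [577.4, 109.5, 51.8]
ee_rot: [0.002, 0.587, 0.81, -0.001]
force: [-1.1, -0.3, 1.8]
grip_width: 0.247
```

Request:
drive_tool:
  series: "0 0.04 0 0 0 0.1 0;0 0.04 0 0 0 0.1 0"

```text
time_s: 7.15
eef_pos: [582.0, 111.0, 51.8]
ee_rot: [0.002, 0.606, 0.795, -0.001]
force: [0.6, -0.2, 1.9]
grip_width: 0.243
```

```bash
python3 - <<'E'
from h import *
p,R,s=cur();print(s['time_s'],p,R[:,0],s['grip_width'],s['force'])
d=p[:2]-[610,16];print(np.hypot(*d),np.arctan2(d[1],d[0]),np.arctan2(R[1,0],R[0,0]))
T=eyes.capture('top');save(T,'t2.png',(250,110,380,220),5)
rt=(296,150,340,210)
E
```

```text
7.15 [581.97527086 110.98249812  51.79583824] [-0.26532272  0.96414958 -0.00440849] 0.24314258958679139 [ 0.64612654 -0.19712069  1.9101013 ]
99.03060331787322 1.8577070584469997 1.8393376286788394
```

View pics/t2.png

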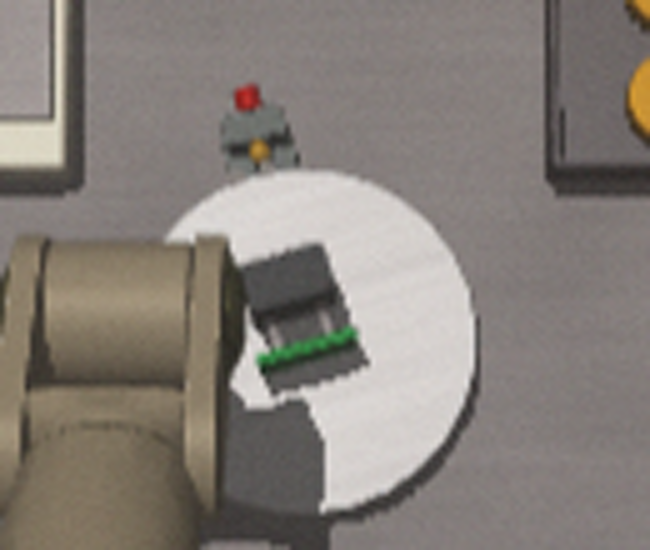

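```bash
python3 - <<'E'
from h import *
T=eyes.capture('top');S=eyes.capture('side')
def tri(a,b):
    (o1,d1),(o2,d2)=ray(T,*a),ray(S,*b)
    A=np.c_[d1,-d2];t=np.linalg.lstsq(A,o2-o1,rcond=None)[0];p,q=o1+d1*t[0],o2+d2*t[1];return (p+q)/2,np.linalg.norm(p-q)
for a,b in(((299.1,128.93),(236.2,206.4)),((301.6,140),(248,206.6))):
    p,e=tri(a,b);print(p,e,np.arctan2(p[1]-16,p[0]-610))
rt=(295,165,330,190);print('pad',*fit([(T,rt,soft(T,1,rt))],PADB,[592,10,.28]))
E
```

```text
[783.04344036  53.93453388  32.15517844] 2.543209213709799 0.21580592165854787
[742.49975774  45.0126632   32.89963521] 3.084908217054778 0.2155618188942779
pad [5.94320408e+02 1.15337152e+01 2.84438970e-01] 0.11205223029714159
```

Request:
drive_tool:
  series: "0 0.02 0 0 0 0.05 0;0 0.04 0 0 0 0.1 0;0 0.04 0 0 0 0.1 0"

```text
time_s: 7.6
eef_pos: [586.9, 112.3, 51.8]
ee_rot: [0.002, 0.626, 0.78, -0.001]
force: [2.1, 1.7, -0.1]
grip_width: 0.243
```

Request:
drive_tool:
  series: "0 0.016 0 0 0 0.04 0;0 0.016 0 0 0 0.04 0;0 0.016 0 0 0 0.04 1;0 0.016 0 0 0 0.04 1;0 0.016 0 0 0 0.04 1;0 0.016 0 0 0 0.04 1;0 0.016 0 0 0 0.04 1;0 0.016 0 0 0 0.04 1;0 0.016 -0.3 0 0 0.04 1;0 0.016 -0.7 0 0 0.04 1;0 0.016 -0.9 0 0 0.04 1;0 0.016 -0.9 0 0 0.04 1"

```text
time_s: 8.8
eef_pos: [590.0, 113.2, 163.8]
ee_rot: [0.005, 0.634, 0.773, 0.002]
force: [-1.0, 0.2, 0.5]
grip_width: 0.999
```

```bash
python3 - <<'E'
from h import *
p,R,s=cur();print(s['time_s'],p,R[:,0],s['joints'][5])
a=np.r_[p,np.arctan2(R[1,0],R[0,0])];b=np.array([516.4,303,140,2.69]);print(a)
plan([a+(b-a)*k/2 for k in(1,2)])
E
```

```text
8.8 [589.97287754 113.1897451  163.82621567] [-0.19645094  0.98049594 -0.00589458] -0.20005461333203994
[589.97287754 113.1897451  163.82621567   1.76853681]
0.836 -0.146 0.093 0.016 0.016 -0.921
0.813 0.241 0.099 0.000 0.000 -0.921
```

Request:
drive_tool:
  series: "0.836 -0.146 0.093 0.016 0.016 -0.92 1;0.836 -0.146 0.093 0.016 0.016 -0.92 1;0.836 -0.146 0.093 0.016 0.016 -0.92 1;0.836 -0.146 0.093 0.016 0.016 -0.92 1;0.836 -0.146 0.093 0.016 0.016 -0.92 1"

```text
time_s: 9.3
eef_pos: [553.2, 207.5, 151.2]
ee_rot: [-0.0, 0.443, 0.897, -0.0]
force: [0.2, -1.4, 0.2]
grip_width: 1.001
```

Request:
drive_tool:
  series: "0.813 0.241 0.1 0 0 -0.92 1;0.813 0.241 0.1 0 0 -0.92 1;0.813 0.241 0.1 0 0 -0.92 1;0.813 0.241 0.1 0 0 -0.92 1;0.813 0.241 0.1 0 0 -0.92 1;0.813 0.241 0.1 0 0 -0.92 1"

```text
time_s: 9.9
eef_pos: [517.6, 301.3, 139.3]
ee_rot: [-0.0, 0.229, 0.973, -0.0]
force: [0.5, -0.3, 0.3]
grip_width: 0.999
```

```bash
python3 - <<'E'
from h import *
np.set_printoptions(precision=3,suppress=True)
p,R,s=cur();print(s['time_s'],p,R[:,0],R[:,2])
T=eyes.capture('top');S=eyes.capture('side')
rt=(295,165,330,192);m=soft(T,1,rt)
w=fit([(T,rt,m)],PADB,[592,12,.22]);print('pad top',*w)
rs=(255,170,310,215);ms=soft(S,1,rs);print('side green px',ms.sum())
f=T['frame'][120:225,265:360].astype(int);mm=((f.min(2)>150)*255).astype(np.uint8)
n,l,st,ce=cv2.connectedComponentsWithStats(mm);k=1+st[1:,4].argmax()
cn=max(cv2.findContours((l==k).astype(np.uint8),0,1)[0],key=len)[:,0]+[265,120]
P=np.array([atz(T,u,v,35)[:2] for u,v in cv2.convexHull(cn.astype(np.int32))[:,0]])
A=np.c_[2*P,np.ones(len(P))];q=np.linalg.lstsq(A,(P**2).sum(1),rcond=None)[0];print('deck',q[:2])
rt=(282,160,300,185);rt=(275,158,300,190);k=fit([(T,rt,soft(T,0,rt))],KNOB,[589,113,0]);print('knob',k,np.arctan2(k[0][1]-16,k[0][0]-610)-np.pi/2)
rs=(262,260,308,302);print('blue side',soft(S,2,rs).sum())
a=cv2.resize(S['frame'][165:310,225:325],None,fx=4,fy=4,interpolation=2);b=cv2.resize(T['frame'][110:225,215:315],None,fx=4,fy=4,interpolation=2)
o=np.zeros((580,800,3),np.uint8);o[:,:400]=a;o[:460,400:]=b;cv2.imwrite('pics/d3.png',o[:,:,::-1])
rel([(516.4,303,12,2.69)])
E
```

```text
9.9 [517.594 301.289 139.319] [-0.895  0.447  0.   ] [-0.001 -0.    -1.   ]
pad top [594.305  12.194   0.247] 0.11671315609752084
side green px 0.0
deck [610.227  15.709]
knob (array([589.288, 114.212,  -0.031]), np.float64(0.11958802950030395)) 0.2078452564626041
blue side 342.8666666666667
0.012 0.007 1.061 -0.001 -0.001 -0.019
```

View pics/d3.png

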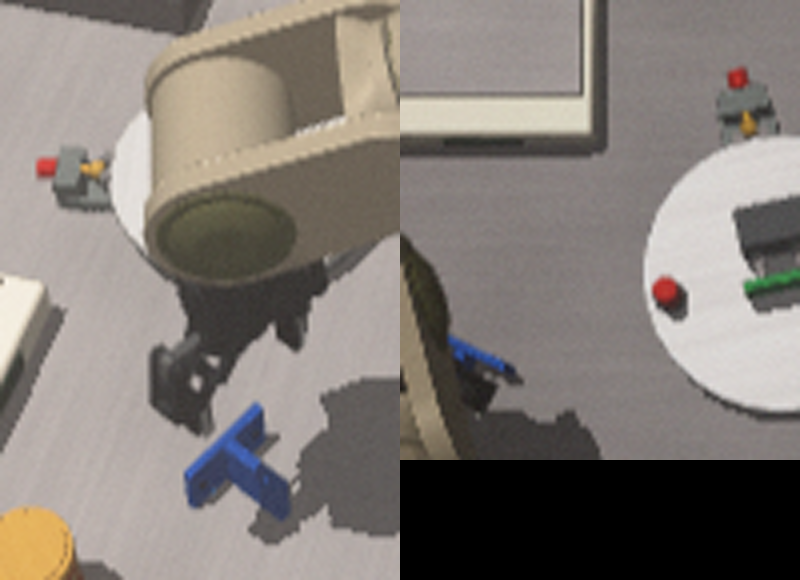

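Request:
drive_tool:
  series: "0.012 0.007 0.4 0 0 -0.019 1;0.012 0.007 0.8 0 0 -0.019 1;0.012 0.007 1 0 0 -0.019 1;0.012 0.007 1 0 0 -0.019 1"
  newtons: 80

```text
time_s: 10.4
eef_pos: [514.8, 301.7, 16.1]
ee_rot: [-0.003, 0.225, 0.974, -0.002]
force: [0.1, 0.1, 0.9]
grip_width: 0.998
```

```bash
python3 - <<'E'
from h import *
np.set_printoptions(precision=3,suppress=True)
p,R,s=cur();print(s['time_s'],p,R[:,0],s['force'])
rel([(516.4,303,10,2.69)])
E
```

```text
10.4 [514.769 301.733  16.106] [-0.899  0.438  0.005] [0.068 0.135 0.938]
-0.008 0.016 0.051 -0.011 -0.010 -0.005
```

Request:
drive_tool:
  series: "-0.008 0.016 0.05 -0.011 -0.01 -0.005 1;-0.008 0.016 0.05 -0.011 -0.01 -0.005 0;-0.008 0.016 0.05 -0.011 -0.01 -0.005 0;-0.008 0.016 0.05 -0.011 -0.01 -0.005 0;-0.008 0.016 0.05 -0.011 -0.01 -0.005 0;-0.008 0.016 0.05 -0.011 -0.01 -0.005 0;-0.008 0.016 0.05 -0.011 -0.01 -0.005 0;-0.008 0.016 0.05 -0.011 -0.01 -0.005 0;-0.008 0.016 0.05 -0.011 -0.01 -0.005 0;-0.008 0.016 0.05 -0.011 -0.01 -0.005 0;-0.008 0.016 0.05 -0.011 -0.01 -0.005 0;-0.008 0.016 0.05 -0.011 -0.01 -0.005 0"
  newtons: 80

```text
time_s: 11.6
eef_pos: [516.7, 303.2, 10.6]
ee_rot: [0.0, 0.224, 0.975, 0.0]
force: [-1.0, 0.4, 5.5]
grip_width: 0.105
```

```bash
python3 - <<'E'
from h import *
np.set_printoptions(precision=3,suppress=True)
p,R,s=cur();print(s['time_s'],p,R[:,0],R[:,2],s['force'],s['grip_width'])
# divider seen in side view: fit xy,yaw
S=eyes.capture('side');T=eyes.capture('top')
save(S,'g4.png',(240,200,340,310),5)
E
```

```text
11.6 [516.678 303.156  10.595] [-0.9    0.436 -0.   ] [ 0.001  0.001 -1.   ] [-1.026  0.394  5.491] 0.10469141923793464
```

View pics/g4.png

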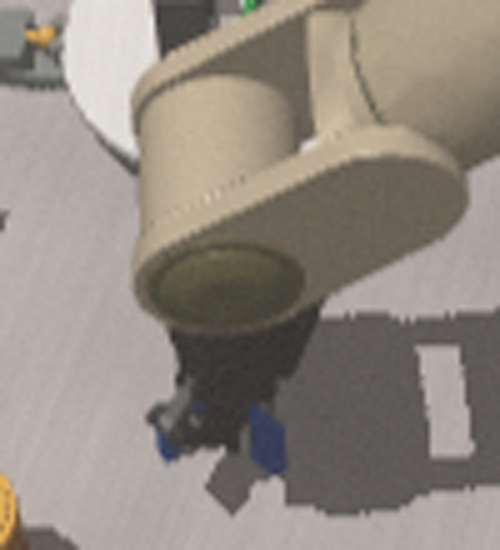

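```bash
python3 - <<'E'
from h import *
a=np.array([516.7,303.2,130.,2.69]);b=np.array([500,-8.3,130,3.357])
plan([a]+[a+(b-a)*k/3 for k in(1,2,3)])
E
```

```text
-0.001 0.001 -0.995 0.002 0.001 0.001
-0.336 -0.799 0.000 0.000 0.000 -0.445
-0.151 -0.853 0.000 0.000 0.000 -0.445
0.040 -0.866 0.000 0.000 0.000 -0.445
```

Request:
drive_tool:
  series: "0 0 -0.4 0 0 0 0;0 0 -0.8 0 0 0 0;0 0 -0.99 0 0 0 0;0 0 -0.99 0 0 0 0;0 0 -0.99 0 0 0 0"

```text
time_s: 12.2
eef_pos: [516.1, 302.9, 128.4]
ee_rot: [-0.0, 0.224, 0.975, -0.0]
force: [0.1, -0.0, -1.3]
grip_width: 0.106
```

Request:
drive_tool:
  series: "-0.11 -0.27 0 0 0 -0.15 0;-0.22 -0.53 0 0 0 -0.3 0;-0.336 -0.8 0 0 0 -0.445 0;-0.336 -0.8 0 0 0 -0.445 0;-0.336 -0.8 0 0 0 -0.445 0"

```text
time_s: 12.7
eef_pos: [509.9, 198.5, 126.8]
ee_rot: [-0.002, 0.115, 0.993, -0.0]
force: [0.5, 0.2, -0.5]
grip_width: 0.107
```

Request:
drive_tool:
  series: "-0.05 -0.28 0 0 0 -0.15 0;-0.1 -0.57 0 0 0 -0.3 0;-0.151 -0.853 0 0 0 -0.445 0;-0.151 -0.853 0 0 0 -0.445 0;-0.151 -0.853 0 0 0 -0.445 0"

```text
time_s: 13.2
eef_pos: [504.0, 95.2, 126.2]
ee_rot: [-0.002, 0.005, 1.0, 0.0]
force: [0.4, 0.8, -1.4]
grip_width: 0.108
```

```bash
python3 - <<'E'
from h import *
np.set_printoptions(precision=3,suppress=True)
p,R,s=cur();print(s['time_s'],p,R[:,0],R[:,2],s['force'],s['grip_width'],s['joints'])
plan([(500,-8.3,110,3.357),(500,-8.3,53.6,3.357)])
E
```

```text
13.2 [504.002  95.229 126.154] [-1.     0.01   0.005] [-0.005  0.    -1.   ] [ 0.434  0.754 -1.374] 0.10837803327801852 [-0.042  0.399  1.671  0.     1.077 -1.603]
0.024 -0.863 0.135 0.002 -0.009 -0.450
0.000 0.000 0.470 0.000 0.000 0.000
```

Request:
drive_tool:
  series: "0.008 -0.29 0.04 0 0 -0.15 0;0.016 -0.58 0.09 0 0 -0.3 0;0.024 -0.863 0.135 0.002 -0.009 -0.45 0;0.024 -0.863 0.135 0.002 -0.009 -0.45 0;0.024 -0.863 0.135 0.002 -0.009 -0.45 0"

```text
time_s: 13.7
eef_pos: [500.1, -7.3, 109.5]
ee_rot: [-0.001, -0.107, 0.994, 0.0]
force: [-0.6, 0.0, -0.9]
grip_width: 0.108
```

```bash
python3 - <<'E'
from h import *
np.set_printoptions(precision=3,suppress=True)
p,R,s=cur();print(s['time_s'],p,R[:,0],R[:,2],s['force'],s['grip_width'])
rel([(500,-8.3,53.6,3.357)])
S=eyes.capture('side');T=eyes.capture('top')
a=cv2.resize(S['frame'][140:240,230:350],None,fx=3.3,fy=3.3,interpolation=2);b=cv2.resize(T['frame'][120:240,260:380],None,fx=3.3,fy=3.3,interpolation=2)
o=np.zeros((396,800,3),np.uint8);o[:a.shape[0],:a.shape[1]]=a;o[:,400:400+b.shape[1]]=b;cv2.imwrite('pics/e5.png',o[:,:,::-1])
E
```

```text
13.7 [500.109  -7.341 109.504] [-0.977 -0.213  0.001] [-0.001  0.    -1.   ] [-0.641  0.002 -0.907] 0.10785448471551526
0.002 -0.008 0.466 0.001 -0.002 -0.002
```

View pics/e5.png

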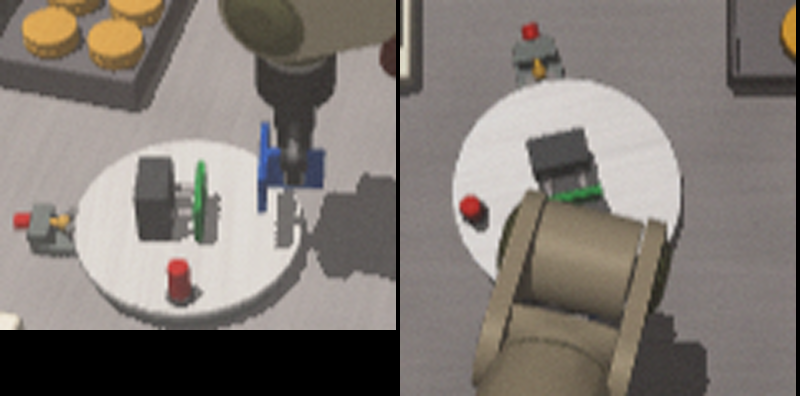

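Request:
drive_tool:
  series: "0.002 -0.008 0.2 0 -0.002 -0.002 0;0.002 -0.008 0.4 0 -0.002 -0.002 0;0.002 -0.008 0.467 0 -0.002 -0.002 0;0.002 -0.008 0.467 0 -0.002 -0.002 0;0.002 -0.008 0.467 0 -0.002 -0.002 0"

```text
time_s: 14.3
eef_pos: [500.8, -7.4, 54.7]
ee_rot: [0.001, -0.109, 0.994, -0.0]
force: [-0.0, -0.2, -0.5]
grip_width: 0.106
```

```bash
cat > look.py <<'E'
from h import *
np.set_printoptions(precision=3,suppress=True)
p,R,s=cur();print(s['time_s'],p,np.arctan2(-R[1,0],-R[0,0]),R[:,2],s['force'],s['grip_width'])
S=eyes.capture('side');T=eyes.capture('top')
rs=(275,170,300,220);ms=soft(S,1,rs);print('pad side',*fit([(S,rs,ms)],PADB,[592.5,12,.215]))
rt=(295,165,330,192);mt=soft(T,1,rt);print('pad top',*fit([(T,rt,mt)],PADB,[592.5,12,.215]))
print('pad both',*fit([(T,rt,mt),(S,rs,ms)],PADB,[592.5,12,.215]))
rt=(270,150,305,200);k=fit([(T,rt,soft(T,0,rt))],KNOB,[589,113,0])[0];rs2=(270,205,300,240);k2=fit([(S,rs2,soft(S,0,rs2))],KNOB,[589,113,0])[0];print('knob',k,k2)
rs=(295,155,345,220);m=soft(S,2,rs);z0=p[2]-10.6
# ignore occluded fin: use flange only columns
B=[b+[0,0,z0] for b in TEE]
print('div side',*fit([(S,rs,m)],B,[p[0],p[1],.215]))
a=cv2.resize(S['frame'][150:250,260:360],None,fx=5,fy=5,interpolation=2);cv2.imwrite('pics/look%.0f.png'%(s['time_s']*10),a[:,:,::-1])
E
python3 look.py; ls pics
```

```text
14.3 [500.755  -7.417  54.691] 0.21775049483017384 [ 0.002 -0.    -1.   ] [-0.004 -0.177 -0.49 ] 0.10627359163472107
pad side [593.079   6.651   0.237] 0.06430081443218336
pad top [595.279   9.767   0.202] 0.24749254745944982
pad both [593.875   7.732   0.231] 0.43609612380719237
knob [589.172 113.95   -0.073] [587.738 110.481   0.034]
div side [500.579 -10.946   0.212] 0.5415086514669684
c0.png
d3.png
e5.png
g4.png
k1.png
look143.png
side0.png
t2.png
top0.png
```

```bash
python3 - <<'E'
from h import *
rel([(525,-4.4,53.6,3.37),(551,1.5,53.6,3.37)])
E
```

```text
-0.203 -0.017 0.011 -0.001 0.005 -0.022
-0.425 -0.016 0.012 -0.001 0.005 -0.022
```

View pics/look143.png

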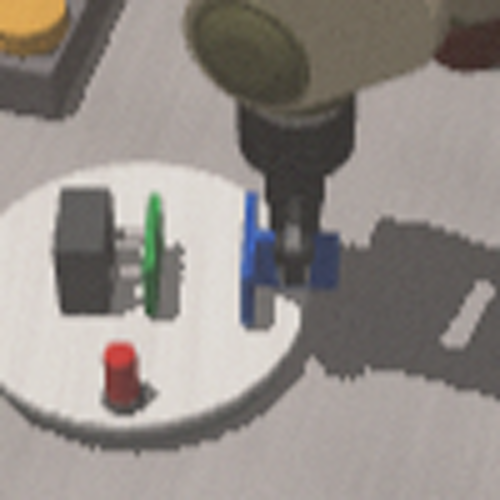

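Pad (150,255) and flange (248,260) look parallel; the divider is upright and clear of the deck. Advance.

Request:
drive_tool:
  series: "-0.1 -0.017 0.011 0 0.005 -0.022 0;-0.2 -0.017 0.011 0 0.005 -0.022 0;-0.3 -0.017 0.012 0 0.005 -0.022 0;-0.4 -0.016 0.012 0 0.005 -0.022 0;-0.425 -0.016 0.012 0 0.005 -0.022 0;-0.425 -0.016 0.012 0 0.005 -0.022 0"

```text
time_s: 15.0
eef_pos: [551.2, 1.5, 53.9]
ee_rot: [0.0, -0.114, 0.993, -0.0]
force: [-0.5, -0.5, -1.5]
grip_width: 0.106
```

```bash
sed -i 's/rs=(295,155,345,220);m=/rs=(275,155,330,225);m=/' look.py; python3 look.py; python3 -c "
from h import *
rel([(558.7,3.3,53.6,3.37)])"
```

```text
15.0 [551.198   1.452  53.936] 0.2286503461099076 [ 0.001 -0.001 -1.   ] [-0.538 -0.495 -1.529] 0.10642847929131313
pad side [593.079   6.651   0.237] 0.0576191903592056
pad top [509.043 -25.16    2.213] 0.0619047619047619
pad both [510.278 -13.556   2.232] 0.8904986099901354
knob [589.387 113.981   0.002] [587.097 111.343   0.034]
div side [550.735   0.125   0.232] 0.5398842869292697
-0.069 0.000 0.001 -0.001 -0.000 0.000
```

```bash
cat > fl.py <<'E'
from h import *
np.set_printoptions(precision=2,suppress=True)
p,R,s=cur();yaw=np.arctan2(-R[1,0],-R[0,0]);z0=p[2]-10.6
S=eyes.capture('side');B=[b+[0,0,z0] for b in TEE]
q=px(S,B[0]@rz(yaw).T+[p[0],p[1]-3.5,0]);r=(int(q[:,0].min())-3,int(q[:,1].min())-4,int(q[:,0].max())+1,int(q[:,1].max())+5)
m=soft(S,2,r);v,e=fit([(S,r,m)],B,[p[0],p[1]-3.5,yaw]);print('robot',p,yaw,'div',v,e,s['force'],s['time_s'])
rs=(270,170,300,220);w=fit([(S,rs,soft(S,1,rs))],PADB,[593,7,.23]);print('pad',*w)
for a in (v[2],yaw):
  f=v[:2]+35*np.array([np.cos(a),np.sin(a)]);d=w[0][:2]-f;print('gap, lateral still to go',d@[np.cos(yaw),np.sin(yaw)],d@[-np.sin(yaw),np.cos(yaw)])
a=cv2.resize(S['frame'][165:225,265:325],None,fx=9,fy=9,interpolation=2);cv2.imwrite('pics/fl%.0f.png'%(s['time_s']*10),a[:,:,::-1])
E
python3 fl.py
```

```text
robot [550.66   1.39  53.76] 0.2284455548484998 div [550.3   -1.43   0.22] 0.028330467546201072 [-0.28 -0.68 -1.35] 15.1
pad [592.79   7.25   0.22] 0.06001077234445388
gap, lateral still to go 8.349223055587158 -0.9315709141250033
gap, lateral still to go 8.348391684541875 -1.172807897168687
```

```bash
ls -t pics|head -1
```

```text
fl151.png
```

Request:
drive_tool:
  series: "-0.025 -0.007 0.001 0 0 0 0;-0.05 -0.007 0.001 0 0 0 0;-0.065 -0.007 0.001 0 0 0 0;-0.075 -0.007 0.001 0 0 0 0;-0.085 -0.007 0.001 0 0 0 0;-0.095 -0.007 0.001 0 0 0 0;-0.105 -0.007 0.001 0 0 0 0;-0.105 -0.007 0.001 0 0 0 0;-0.105 -0.007 0.001 0 0 0 0"

```text
time_s: 16.05
eef_pos: [562.6, 3.3, 53.5]
ee_rot: [-0.001, -0.114, 0.993, -0.0]
force: [-5.9, -1.7, 1.4]
grip_width: 0.099
```

```bash
python3 fl.py
```

```text
robot [562.61   3.29  53.49] 0.22820386019291927 div [561.96  -0.18   0.23] 0.058404250698556565 [-5.93 -1.68  1.38] 16.05
pad [597.97   8.85   0.27] 0.25761709924420145
gap, lateral still to go 2.119594894896891 0.4969049783322947
gap, lateral still to go 2.11923379365527 0.6558922624707956
```

Request:
drive_tool:
  series: "-0.01 0 0 0 0 0 0;-0.02 0 0 0 0 0 0;-0.03 0 0 0 0 0 0;-0.04 0 0 0 0 0 0;-0.05 0 0 0 0 0 0;-0.05 0 0 0 0 0 0;-0.05 0 0 0 0 0 0;-0.05 0 0 0 0 0 0"

```text
time_s: 16.9
eef_pos: [567.3, 4.4, 53.4]
ee_rot: [-0.002, -0.114, 0.993, -0.0]
force: [-10.7, -3.6, 4.5]
grip_width: 0.111
```

```bash
python3 fl.py; python3 look.py
```

```text
robot [567.31   4.39  53.42] 0.22813856450947984 div [566.82   0.52   0.23] 0.044575236189443875 [-10.68  -3.65   4.5 ] 16.9
pad [603.29   9.87   0.28] 0.361172682376964
gap, lateral still to go 2.645551119102361 0.6481519867456199
gap, lateral still to go 2.6448955812040444 0.8623650189109685
16.95 [567.315   4.37   53.427] 0.22811520585004383 [-0.005 -0.001 -1.   ] [-10.615  -2.897   5.263] 0.10683246590288176
pad side [602.386  10.198   0.254] 0.3609491614482606
pad top [592.5    12.      0.215] inf
pad both [592.5    12.      0.215] inf
knob [588.98  114.017   0.073] [586.908 111.333   0.06 ]
div side [567.019   0.667   0.24 ] 0.5926878219094589h.py:32: RuntimeWarning: divide by zero encountered in scalar divide
  return sum(((rend(c,boxes,p,v[2]/100,r)-m)**2).sum()/m.sum() for c,r,m in items)
  np.max(np.abs(fsim[0] - fsim[1:])) <= fatol):
```

View pics/fl169.png

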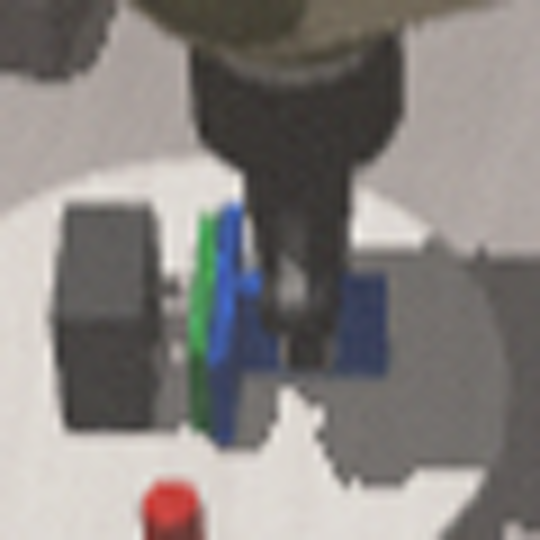

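Request:
drive_tool:
  series: "-0.004 0 -0.003 0 0 0 0;-0.01 0 -0.005 0 0 0 0;-0.01 0 -0.005 0 0 0 0;-0.01 0 -0.005 0 0 0 0;-0.01 0 -0.005 0 0 0 0;-0.01 0 -0.005 0 0 0 0;-0.01 0 -0.005 0 0 0 0;-0.01 0 -0.005 0 0 0 0"

```text
time_s: 17.85
eef_pos: [567.1, 4.4, 53.6]
ee_rot: [-0.004, -0.114, 0.993, -0.0]
force: [-9.7, -3.7, 3.5]
grip_width: 0.107
```

```bash
python3 fl.py; python3 fl.py|head -1
```

```text
robot [567.1    4.38  53.57] 0.22817051649225223 div [566.87   0.54   0.23] 0.044468031102474305 [-9.71 -3.68  3.54] 17.85
pad [601.86   9.36   0.27] 0.33374545640710596
gap, lateral still to go 1.072533425958552 0.45489623490620335
gap, lateral still to go 1.071833825076672 0.6761914501608989
robot [567.1    4.37  53.58] 0.2280955334083623 div [566.51   1.25   0.23] 0.04165915584884697 [-10.58  -3.13   2.06] 17.9
```

```bash
python3 - <<'E'
from h import *
p,R,s=cur();u=np.array([.974,.226,0]);print(R[:,2])
t=p+3.0*u;rel([(t[0],t[1],53.7,np.pi+.228)])
E
```

```text
[-0.00859475 -0.00134323 -0.99996216]
-0.025 -0.000 -0.001 0.001 -0.017 0.000
```

Request:
drive_tool:
  series: "-0.008 0 -0.001 0 -0.006 0 0;-0.016 0 -0.001 0 -0.012 0 0;-0.022 0 -0.001 0 -0.017 0 0;-0.022 0 -0.001 0 -0.017 0 0;-0.022 0 -0.001 0 -0.017 0 0;-0.022 0 -0.001 0 -0.017 0 0;-0.022 0 -0.001 0 -0.017 0 0;-0.022 0 -0.001 0 -0.017 0 0"

```text
time_s: 18.75
eef_pos: [568.2, 4.7, 53.4]
ee_rot: [-0.002, -0.114, 0.993, 0.0]
force: [-11.3, -3.2, 4.0]
grip_width: 0.108
```

```bash
python3 fl.py; python3 fl.py|head -1; python3 -c "
from h import *
print(cur()[1][:,2])"
```

```text
robot [568.23   4.68  53.4 ] 0.22817659197471826 div [567.23   1.21   0.23] 0.05674977451826704 [-11.29  -3.16   3.99] 18.75
pad [603.13  10.53   0.25] 0.28838624183471995
gap, lateral still to go 2.0731994496168022 0.9082930207722175
gap, lateral still to go 2.0731704327167733 0.9533616591317552
robot [568.25   4.65  53.4 ] 0.2280913848437871 div [567.25   1.18   0.23] 0.05570539848181828 [-10.6   -4.23   4.82] 18.8
[-4.23084630e-03  2.25270800e-04 -9.99991025e-01]
```

```bash
python3 -c "
from h import *
print(ctrl.finish_job());s=telemetry.sense();print(s['force'],s['eef_pos'],s['time_s'])"
```

```text
the job is handed in; nothing more can be done
None
the job is handed in; nothing more can be done
```

I turned the turntable clockwise by its red knob into the detent. Then I gripped the divider by its fin and pressed its flange on the green pad. I handed the job in at about 18.8 s, still holding and pushing. No verdict was reported.

**Final checks**
- **Push:** about 11.5 N along the push direction and steady. The last precise gap estimate before contact puts the pad about 9–10 mm back.
- **Sideways:** about 1 mm off centre, measured just before contact and then corrected.
- **Height:** within about 1 mm, from the arm's position.
- **Tilt:** about 0.004 rad.
- **Deck:** the knob stayed within about 0.3 mm of where it sat after it was released in the detent, seen from the top camera during the push.

**What disagreed or stayed uncertain**
- **Side camera:** it read about 3.5 mm low in y against the arm, so I used it only for relative measurements.
- **Pad angle:** estimates ranged from 0.20 to 0.25 rad. I used 0.228, so the squareness error should be within about 0.03 rad, against the 0.07 limit.
- **Pad view under contact:** the divider partly hid the pad, so those readings were poor. They left a 1–3 mm gap that does not fit the measured force.
- **Upward force:** the wrist read 4–5 N upward while pushing. I put it down to friction at the pad, because a picture taken during the push showed the divider clear of the deck.

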